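# Put the grinder service kit back into its shadow-cut foam inserts

## Robot

A 6-joint arm with a two-finger parallel gripper is mounted at the origin on the work surface. World frame = base frame: x ahead of the robot, y to its left, z up, the work surface at z = 0. Lengths are in m, angles in rad, forces in N, time in s.
With the tool pointing down it reaches from about 0.25 to 0.725 m from the base axis. Payload 9.7 kg.
Tool frame: the origin (TCP) lies midway between the tips of the shut fingers; the grasp point (between the pads) lies 19 mm behind it; z points along the fingers, y is the line along which they close (so a half turn about z gives the same grasp; the last joint's range is limited). The gripper opens to 85 mm and grips with 20 to 120 N. Pads are 22 mm wide; open, the fingers measure 114 mm over their backs; the gripper's body (76 mm by 85 mm) begins 54 mm behind the grasp point. The pads swing forward as they close: fully open they stand 13 mm farther back than shut.
Start: joints at [-1.166, 0.087, 0.176, 1.66, 0, 1.571], TCP at [0.217, -0.506, 0.231] pointing down, gripper open.
Joint ranges: [-3.13, 3.13], [-0.85, 1.81], [-1.15, 1.24], [-2.2, 2.28], [-1.44, 1.52], [-3.14, 3.14]. Speed limits (rad/s): [2.22, 2.22, 2.57, 3.14, 3.14, 3.14].

## Interface

Orientations are given as [roll, pitch, yaw] about the fixed x, y, z axes, in that order (R = Rz(yaw) Ry(pitch) Rx(roll)).
In Python, from workcell import sensors, read_camera, camera_model, hand_in gives the robot as it stands.
- The arm moves only by the tool jog_arm, never from a script. Its argument "commands" is a list of rows, each a list of 3 entries, a list of its own where there are three numbers: the shift along the tool's x, y, z in normalised numbers (1 is 800 mm), then the turn, a rotation vector about the tool's x, y, z in normalised numbers (1 is 4 rad), then the closure, from 0 (fully open) to 1 (shut). In form: [[[x, y, z], [rx, ry, rz], hand], ...]. A call has 1 to 10 rows; each row is the pose to reach, as a shift and turn from the pose commanded when the call began, along the tool's axes at that moment; what a row does not reach only later rows make up. A row lasts 1/8 s, in which the tool goes at most 62.5 mm and 10.7 degrees, less where a joint would pass 70% of its speed; a pose out of reach is approached as far as the arm can. A shift or turn number past 1, either way, is cut back to 1. A call with a gripper value outside its range is refused whole. The fingers move at their own pace and stop on an object; "squeeze" is the grip in N (left out, the last holds). Time passes only in rows, so rows that repeat a pose let the fingers close. It gives the time, the measured TCP pose, the force, the opening and the grip force at its end, in the units of the state.
- sensors.sense(): the state, without advancing time (a new reading comes with each control period).
- read_camera(name): name is "side" or "top"; returns (picture, depth): 420x560x3 uint8, blue, green, red; 420x560 float32, m along the optical axis (not along the pixel's ray), 0 where there is no reading.
- camera_model(name): a dict with "intrinsics" (3x3 intrinsics, pixels), "R" (3x3) and "t" (3): a world point X has camera coordinates R X + t. Camera axes: x right, y down, z forward; pixel columns grow to the right and rows downward; lengths in m; the calibration is good to about 2 mm. A picture is of the moment at which its call begins. camera_model takes no time and is no camera call.
- hand_in(): hands the job in; it is judged then, once.
The state is a dict: "time_s": time; "joints": joint angles; "qd": joint speeds; "joint_torque": joint torques, N m; "position": TCP position; "orientation": TCP orientation; "wrist_force": force on the tool from outside, world axes, zero at the start; "moment": the same for the moment, N m; "width": finger opening in m; "grasp_force": force on a finger pad.
Only numpy, scipy, OpenCV 4.12 (cv2) and the standard library are available. Lean on these libraries where they do the work, as an engineer would, in place of code of your own. Each camera call takes 0.05 s, during which the arm holds its last target. There are 200 camera calls.

## Task

Put the four loose parts of the grinder's service kit (spanner, blue corner plate, yellow tee plate and socket) into the foam inserts cut to their outlines, each lying flat on the red floor of its own cavity, the socket standing upright. Do not knock over or shift the little grease jar that stands among them.

Things in the scene. Friction and masses are not known exactly. Their poses are not given: they have to be found in the camera images.
- spanner: Loose, lying on the bench; origin on the underside, z up. Its place and yaw vary. Bright steel double open-ended spanner, 130 mm long (along x), 14 mm thick; the plain shaft in the middle is 14 mm wide (x -31 to 31 mm), the two equal jaw heads 34 mm wide (y). Origin at mid-length. About 0.2 kg.
- corner_plate: Loose, lying on the bench; origin on the underside, z up. Its place and yaw vary. Blue L-shaped corner plate, 16 mm thick, 72 x 72 mm overall with legs 22 mm wide, three black bolt holes. Origin at the centre of the 72 mm square that encloses it: one leg covers x -36 to 36, y -36 to -14 mm, the other x -36 to -14, y -14 to 36 mm. About 0.2 kg.
- tee_plate: Loose, lying on the bench; origin on the underside, z up. Its place and yaw vary. Yellow T-shaped plate, 16 mm thick, three black bolt holes. Crossbar 80 mm long (along y) and 22 mm wide covers x 14 to 36, y -40 to 40 mm; stem 22 mm wide covers x -36 to 14, y -11 to 11 mm. About 0.25 kg.
- socket: Loose impact socket standing upright on the bench: dark steel cylinder 52 mm in diameter, 50 mm tall, green band near the foot, black opening on top. Origin at the centre of the underside, z up. Its place varies. About 0.35 kg.
- spanner_tray: Fixed foam insert, 12 mm high: black foam over a red floor 4 mm thick; the red-bottomed cavity is 8 mm deep. Origin: centre of the underside. 166 mm (x) by 72 mm (y). Dumb-bell cavity 144 mm long (x): heads 48 mm wide, from 24 to 72 mm either side of centre; waist 28 mm wide. The spanner fits centred, its x along this x, either way round.
- corner_tray: Fixed foam insert, 12 mm high: black foam over a red floor 4 mm thick; the red-bottomed cavity is 8 mm deep. Origin: centre of the underside. 106 x 106 mm, L-shaped cavity 86 x 86 mm overall. The cavity is the part's outline grown by 7 mm all round, and the part fits with its origin over this origin and its axes along these axes.
- tee_tray: Fixed foam insert, 12 mm high: black foam over a red floor 4 mm thick; the red-bottomed cavity is 8 mm deep. Origin: centre of the underside. 106 mm (x) by 114 mm (y), T-shaped cavity 86 x 94 mm overall. The cavity is the part's outline grown by 7 mm all round, and the part fits with its origin over this origin and its axes along these axes.
- socket_tray: Fixed foam insert, 12 mm high: black foam over a red floor 4 mm thick; the red-bottomed cavity is 8 mm deep. Origin: centre of the underside. 92 x 92 mm with a round cavity 66 mm in diameter in the middle; the socket stands in it upright, at any yaw.
- grease_jar: Small white jar with an orange cap, 36 mm in diameter, 36 mm tall, standing loose among the parts; not to be moved. Origin at the centre of its underside. A brass nut and an upright steel bolt, up to 40 mm tall, stand about likewise.
Not all that is in view belongs to the job. What is shaped like the corner_tray but green or purple is not meant.

How it is judged:
At the end, for the whole second after the job is handed in: Each part is down in its own insert's cavity: origin within 12 mm of the insert's origin horizontally and less than 6.5 mm above the insert's underside (the cavity floor is at 4 mm), tilted by less than 0.05 rad, spanner and plates aligned with the cavity within 0.3 rad, at rest and released (horizontal distance between spanner and spanner_tray below 0.012 m and z of spanner in the frame of spanner_tray between 0.001 and 0.0065 m and angle between each of spanner, corner_plate, tee_plate, socket's own z axis and vertical below 0.05 rad and linear speed of each of spanner, corner_plate, tee_plate, socket below 0.02 m/s and angle between the x axis of spanner and the x axis of spanner_tray, either way round below 0.3 rad and horizontal distance between corner_plate and corner_tray below 0.012 m and z of corner_plate in the frame of corner_tray between 0.001 and 0.0065 m and angle between the x axis of corner_plate and the x axis of corner_tray, either way round below 0.3 rad and horizontal distance between tee_plate and tee_tray below 0.012 m and z of tee_plate in the frame of tee_tray between 0.001 and 0.0065 m and angle between the x axis of tee_plate and the x axis of tee_tray, either way round below 0.3 rad and horizontal distance between socket and socket_tray below 0.012 m and z of socket in the frame of socket_tray between 0.001 and 0.0065 m); the robot touches nothing.
It fails at once if the grease jar is shifted by more than 20 mm or knocked over (distance of grease_jar from where it was at the start of the episode above 0.02 m or angle between grease_jar's own z axis and vertical above 0.5 rad).
It also fails if it takes over 128 s, if anything falls off the work surface, if the arm or the gripper's body presses on something with over 40 N, if the wrist force passes 120 N, or if a joint passes its speed limit or range.

## Working session

There is one attempt and no reset: what is moved stays moved. The work goes in short steps, Python scripts to look and compute and a tool call to move; the robot and the scene stay as the last step left them, time stands still between calls to the robot, and variables do not carry over. Pictures are saved under pics/ and viewed, at most 14 in all, crops included, and the job is handed in when it is done.

Besides the shell and the picture viewer there is one more tool, called after "Emit:" as a command line: name --argument value ..., lists and objects as JSON in quotes. jog_arm: Moves the arm, as the interface text tells. Its arguments: {"type":"object","properties":{"commands":{"type":"array","items":{"type":"array"}},"squeeze":{"type":"number"}},"required":["commands"]}

```bash
mkdir -p pics; ls
python3 - <<'E'
from workcell import *
import cv2,numpy as np
for n in("top","side"):
    p,d=read_camera(n); cv2.imwrite(f"pics/{n}0.png",p); np.savez(f"{n}0.npz",p=p,d=d)
    m=camera_model(n); print(n,{k:np.round(v,3).tolist() for k,v in m.items()})
s=sensors.sense(); print(s)
E
```

```text
pics
top {'intrinsics': [[424.381, 0.0, 281.262], [0.0, 424.381, 205.483], [0.0, 0.0, 1.0]], 'R': [[0.025, -0.999, -0.029], [-0.987, -0.02, -0.158], [0.158, 0.032, -0.987]], 't': [0.098, 0.484, 1.029]}
side {'intrinsics': [[415.103, 0.0, 284.864], [0.0, 415.103, 208.641], [0.0, 0.0, 1.0]], 'R': [[-0.766, -0.642, 0.017], [-0.327, 0.367, -0.871], [0.553, -0.673, -0.491]], 't': [0.411, 0.156, 0.974]}
{'time_s': 0.1, 'joints': array([-1.16599800e+00,  8.74305787e-02,  1.75200328e-01,  1.65979900e+00,
       -8.00964691e-06,  1.57082071e+00]), 'qd': array([-0.00053662, -0.00041094,  0.0007253 ,  0.00121473, -0.00056658,
        0.00066239]), 'joint_torque': array([ 1.47082548e-03, -5.21560693e+01,  4.65653121e+01,  1.60234049e-02,
        4.62129321e-05,  6.10194519e-06]), 'position': array([ 0.21652438, -0.5053598 ,  0.23063325]), 'orientation': array([-3.14035973e+00,  8.03970707e-06,  4.04773950e-01]), 'wrist_force': array([-0.02209958, -0.16161587, -0.17049186]), 'moment': array([ 0.03755143, -0.01404929, -0.03574341]), 'grasp_force': 0.0, 'width': 0.08508123290941132}
```

View pics/top0.png

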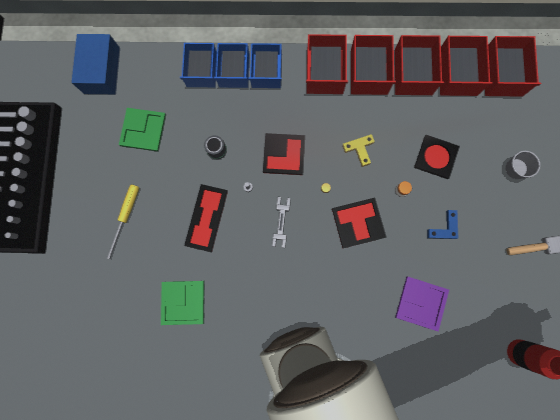

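View pics/side0.png

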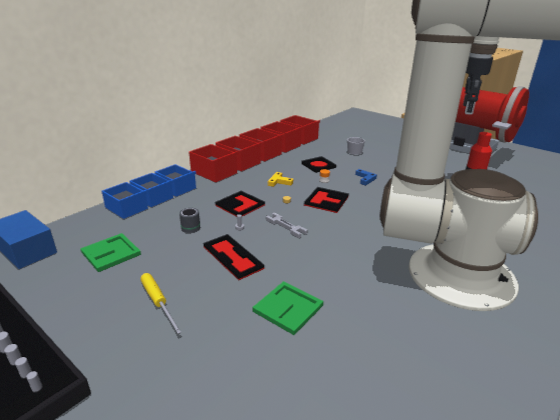

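The top view shows the parts: spanner (282,222), blue L (445,226), yellow tee (360,150), socket (215,147). The trays are spanner (207,218), corner (284,154), tee (359,222) and socket (437,157). The jar is at (405,188), the nut at (326,188) and the bolt at (248,187). Green and purple trays are decoys. I'll fit the known outlines in the images.

```bash
cat > fit.py <<'E'
from workcell import *
import cv2,numpy as np
from scipy.optimize import minimize
def box(x0,x1,y0,y1): return np.array([[x0,y0],[x1,y0],[x1,y1],[x0,y1]],float)
def circ(r): a=np.linspace(0,2*np.pi,40); return np.c_[r*np.cos(a),r*np.sin(a)]
L=lambda g:[box(-36-g,36+g,-36-g,-14+g),box(-36-g,-14+g,-36-g,36+g)]
T=lambda g:[box(14-g,36+g,-40-g,40+g),box(-36-g,14,-11-g,11+g)]
SP=[box(-65,-31,-17,17),box(31,65,-17,17),box(-35,35,-7,7)]
SPC=[box(-72,-24,-24,24),box(24,72,-24,24),box(-30,30,-14,14)]
def world(xy,z,p):
    c,s=np.cos(p[2]),np.sin(p[2]); q=np.asarray(xy)/1e3@np.array([[c,s],[-s,c]])+p[:2]
    return np.c_[q,np.full(len(q),z)]
def proj(m,X):
    c=X@m["R"].T+m["t"]; u=c@np.asarray(m["intrinsics"]).T; return u[:,:2]/u[:,2:]
def rend(m,polys,z,p,S=4):
    im=np.zeros((420*S,560*S),np.uint8)
    for q in polys: cv2.fillPoly(im,[np.round((proj(m,world(q,z,p))+.5)*S*16-8).astype(np.int32)],1,shift=4)
    return im
def prism(m,polys,h,p,S=4):
    im=np.zeros((420*S,560*S),np.uint8)
    for q in polys:
        c=np.r_[proj(m,world(q,0,p)),proj(m,world(q,h,p))]
        cv2.fillConvexPoly(im,cv2.convexHull(np.round((c+.5)*S*16-8).astype(np.int32)),1,shift=4)
    return im
def iou(a,b): return (a&b).sum()/max(1,(a|b).sum())
def cloud(m,d):
    v,u=np.mgrid[:420,:560]; K=np.asarray(m["intrinsics"])
    c=np.dstack([(u-K[0,2])/K[0,0]*d,(v-K[1,2])/K[1,1]*d,d]); return (c-m["t"])@m["R"]
def hsvmask(p,lo,hi): return cv2.inRange(cv2.cvtColor(p,cv2.COLOR_BGR2HSV),lo,hi)>0
def up(mask,S=4): return cv2.resize(mask.astype(np.uint8),None,fx=S,fy=S,interpolation=cv2.INTER_NEAREST)
def fit(score,p0,yaws):
    best=None
    for y in yaws:
        r=minimize(lambda q:-score([q[0]/100,q[1]/100,q[2]]),[p0[0]*100,p0[1]*100,y],method="Nelder-Mead",
          options=dict(initial_simplex=[[p0[0]*100+a,p0[1]*100+b,y+c] for a,b,c in((0,0,0),(1,0,0),(0,1,0),(0,0,.3))],maxfev=70,xatol=.005,fatol=1e-3))
        if best is None or r.fun<best.fun: best=r
    return np.array([best.x[0]/100,best.x[1]/100,best.x[2]]),-best.fun
E
cat > m1.py <<'E'
from fit import *
near={"spanner":(282,222),"corner_plate":(445,226),"tee_plate":(360,150),"socket":(215,147),"spanner_tray":(207,218),"corner_tray":(284,154),"tee_tray":(359,222),"socket_tray":(437,157),"jar":(405,188),"nut":(326,188),"bolt":(248,187)}
D={n:np.load(n+"0.npz") for n in("top","side")}; M={n:camera_model(n) for n in D}
C={n:cloud(M[n],D[n]["d"]) for n in D}
def comp(p,mask,uv,r):
    k=np.zeros(mask.shape,np.uint8); cv2.circle(k,tuple(int(a) for a in uv),r,1,-1); return mask&(k>0)
shapes={"spanner":(SP,.014),"corner_plate":(L(0),.016),"tee_plate":(T(0),.016),"socket":([circ(26)],.05),
 "spanner_tray":([box(-83,83,-36,36)],SPC),"corner_tray":([box(-53,53,-53,53)],L(7)),"tee_tray":([box(-53,53,-57,57)],T(7)),"socket_tray":([box(-46,46,-46,46)],[circ(33)])}
out={}
vis=D["top"]["p"].copy(); vis=cv2.resize(vis,None,fx=4,fy=4)
for n,uv in near.items():
    P=C["top"][uv[1]-8:uv[1]+9,uv[0]-8:uv[0]+9]; 
    w=C["top"][uv[1],uv[0]]
    hs=[]
    for c in D:
        d=np.hypot(*(C[c][...,:2]-w[:2]).transpose(2,0,1)); z=C[c][...,2][d<.03]; hs.append(np.percentile(z,[5,97]) if z.size else (9,9))
    line=f"{n} w={w.round(3)} z5/97 top {np.round(hs[0],3)} side {np.round(hs[1],3)}"
    if n in shapes:
        a,b=shapes[n]; tray=n.endswith("tray"); sc=[]
        for c in D:
            p=D[c]["p"]; u0=proj(M[c],np.array([w]))[0]; r=50 if c=="top" else 45
            hgt=C[c][...,2]
            if tray:
                red=hsvmask(p,(0,120,90),(8,255,255))|hsvmask(p,(172,120,90),(179,255,255)); blk=p.max(2)<38
                sc.append((c,up(comp(p,red,u0,r)),up(comp(p,red|(hgt>.007),u0,r))))
            else:
                col={"corner_plate":hsvmask(p,(100,100,50),(130,255,255)),"tee_plate":hsvmask(p,(20,100,60),(35,255,255))}.get(n,hgt>.006)
                q=comp(p,col,u0,36 if n=="spanner" else 26).astype(np.uint8)
                k,lab,st,_=cv2.connectedComponentsWithStats(cv2.morphologyEx(q,cv2.MORPH_CLOSE,np.ones((3,3))))
                sc.append((c,up(lab==1+np.argmax(st[1:,4]) if k>1 else q),None))
        def score(p,cs):
            s=0
            for c,m1,m2 in sc:
                if c not in cs: continue
                if tray: s+=iou(rend(M[c],b,.004,p)&rend(M[c],b,.012,p),m1)
                else: s+=iou(prism(M[c],a,b,p),m1)
            return s/len(cs)
        yaws=[0] if n.startswith("socket") else np.arange(0,np.pi if n.startswith("spanner") else 6.2,.52)
        ft,s=fit(lambda p:score(p,["top"]),w,yaws)
        fs,s2=fit(lambda p:score(p,["side"]),ft,[ft[2]])
        fb,s3=fit(lambda p:score(p,["top","side"]),(ft+fs)/2,[ft[2]])
        out[n]=fb; line+=f"\n   top {ft.round(4)} {s:.2f} side {fs.round(4)} {s2:.2f} both {fb.round(4)} {s3:.2f}"
        for z,q in ([(.012,x) for x in a+b] if tray else [(b,x) for x in a]):
            cv2.polylines(vis,[np.round((proj(M["top"],world(q,z,fb))+.5)*4).astype(int)],True,(255,255,0),1)
        o=np.round((proj(M["top"],world([[0,0],[40,0]],.012,fb))+.5)*4).astype(int); cv2.arrowedLine(vis,tuple(map(int,o[0])),tuple(map(int,o[1])),(255,0,255),2)
    print(line)
np.savez("poses.npz",**out)
v=vis[480:1060,560:1960]; cv2.imwrite("pics/fit1.png",v[:,:700]);cv2.imwrite("pics/fit2.png",v[:,600:])
E
time python3 m1.py
```

```text
spanner w=[0.443 0.107 0.015] z5/97 top [-0.003  0.016] side [-0.     0.016]
   top [0.4453 0.1095 3.0517] 0.74 side [0.4475 0.1031 3.0129] 0.77 both [0.4455 0.1088 3.0493] 0.71
corner_plate w=[ 0.444 -0.311 -0.001] z5/97 top [-0.003  0.018] side [0.001 0.02 ]
   top [ 0.4485 -0.3012  6.2695] 0.94 side [ 0.4495 -0.3084  6.286 ] 0.90 both [ 0.4485 -0.302   6.2701] 0.87
tee_plate w=[ 0.637 -0.093  0.015] z5/97 top [-0.003  0.019] side [0.001 0.019]
   top [ 0.6352 -0.0969  0.3489] 0.86 side [ 0.637  -0.1029  0.385 ] 0.93 both [ 0.6355 -0.0986  0.3438] 0.85
socket w=[0.629 0.282 0.05 ] z5/97 top [-0.002  0.053] side [0.001 0.053]
   top [0.6368 0.2868 0.0691] 0.93 side [0.6418 0.2799 0.2444] 0.90 both [0.6354 0.2855 0.1847] 0.89
spanner_tray w=[0.451 0.303 0.003] z5/97 top [0.001 0.015] side [0.003 0.014]
   top [ 0.4518  0.306  -0.2109] 0.95 side [ 0.4511  0.302  -0.2118] 0.84 both [ 0.4515  0.3042 -0.2117] 0.84
corner_tray w=[0.624 0.106 0.012] z5/97 top [0.001 0.014] side [0.004 0.015]
   top [ 0.6265  0.1081 -0.0297] 0.95 side [ 0.6267  0.1035 -0.0529] 0.18 both [ 0.6264  0.108  -0.0272] 0.56
tee_tray w=[ 0.449 -0.091  0.001] z5/97 top [0.001 0.013] side [0.004 0.015]
   top [ 0.4471 -0.0883  0.269 ] 0.96 side [ 0.4492 -0.0951  0.3043] 0.56 both [ 0.4471 -0.089   0.2711] 0.73
socket_tray w=[ 0.626 -0.296  0.001] z5/97 top [0.    0.007] side [0.004 0.01 ]
   top [ 0.6259 -0.2927  0.2035] 0.96 side [ 0.6273 -0.299   0.4022] 0.06 both [ 0.6256 -0.2928  0.2694] 0.51
jar w=[ 0.533 -0.201  0.038] z5/97 top [-0.004  0.038] side [0.    0.039]
nut w=[ 0.535 -0.005  0.01 ] z5/97 top [-0.003  0.015] side [-0.     0.017]
bolt w=[0.531 0.196 0.027] z5/97 top [-0.004  0.038] side [-0.001  0.041]
real	0m37.957s
user	0m37.832s
sys	0m0.738s
```

View pics/fit1.png

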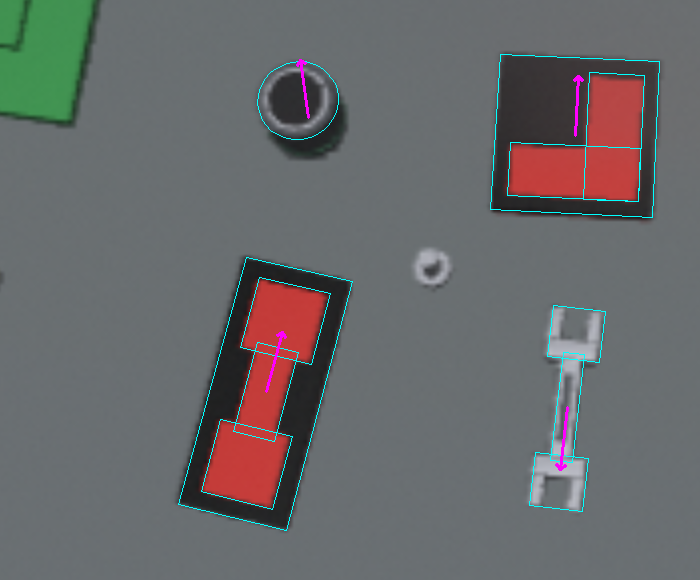

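View pics/fit2.png

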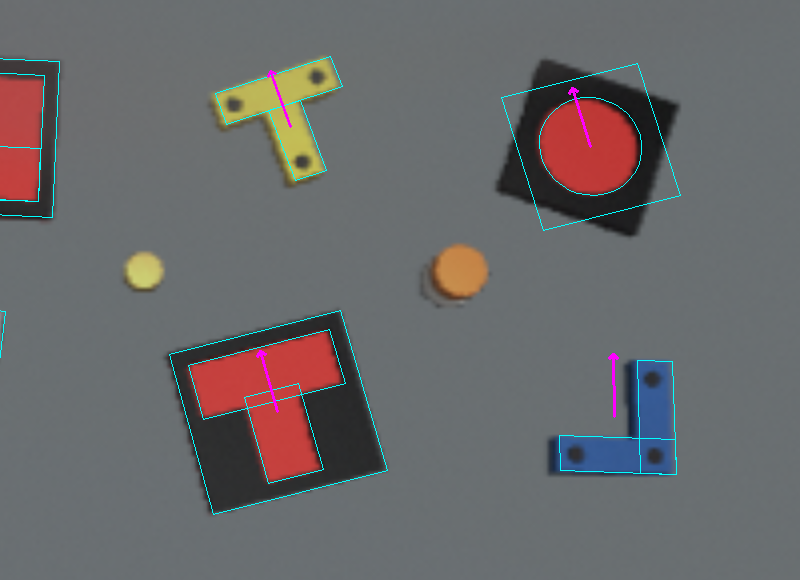

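Every top-view fit overlays well except the yaw of the socket tray, which doesn't matter. The side view is offset from the top by a steady (+1.5, -6) mm, so I'll use poses halfway between the two and check with the arm.

```bash
cat > go.py <<'E'
import sys,numpy as np
from workcell import sensors
from scipy.spatial.transform import Rotation as Ro
# part/tray poses: mean of both views
P=dict(corner_plate=(.4495,-.3045,-.014),tee_plate=(.6362,-.0998,.355),spanner=(.4463,.1065,-.1),socket=(.6378,.2835,0),
 corner_tray=(.6275,.105,-.03),tee_tray=(.448,-.0915,.28),spanner_tray=(.4525,.303,-.211),socket_tray=(.627,-.2957,0))
def delta(x,y,z,yaw):
    s=sensors.sense(); R=Ro.from_euler("xyz",s["orientation"]); T=Ro.from_euler("xyz",[np.pi,0,yaw])
    d=R.inv().apply(np.array([x,y,z])-s["position"])*1e3; return d.round(1),(R.inv()*T).as_rotvec().round(3)
def at(n,lx,ly,yawoff,z,dyaw=0):
    x,y,a=P[n]; c,s=np.cos(a),np.sin(a); return delta(x+(c*lx-s*ly)/1e3,y+(s*lx+c*ly)/1e3,z,a+yawoff)
if __name__=="__main__":
    for a in sys.argv[1:]:
        n,lx,ly,yo,z=a.split(","); print(a,*at(n,float(lx),float(ly),float(yo),float(z)))
E
python3 go.py corner_plate,-25,-1,1.5708,.12 corner_plate,-25,-1,1.5708,.006
```

```text
corner_plate,-25,-1,1.5708,.12 [ 270.  -102.   110.8] [-1.000e-03 -1.000e-03 -1.152e+00]
corner_plate,-25,-1,1.5708,.006 [ 270.  -101.9  224.8] [-1.000e-03 -1.000e-03 -1.152e+00]
```

The manual's scale: shifts go in shares of 800 mm and turns go in shares of 4 rad. Converting my numbers, 270 mm / 800 = 0.3375, -102 mm / 800 = -0.1275, -1.152 rad / 4 = -0.288.

Emit:
jog_arm --commands '[[[0.3375,-0.1275,0.0625],[0,0,-0.288],0],[[0.3375,-0.1275,0.1],[0,0,-0.288],0],[[0.3375,-0.1275,0.1388],[0,0,-0.288],0],[[0.3375,-0.1275,0.1388],[0,0,-0.288],0],[[0.3375,-0.1275,0.1388],[0,0,-0.288],0],[[0.3375,-0.1275,0.1388],[0,0,-0.288],0],[[0.3375,-0.1275,0.1625],[0,0,-0.288],0],[[0.3375,-0.1275,0.2],[0,0,-0.288],0],[[0.3375,-0.1275,0.225],[0,0,-0.288],0],[[0.3375,-0.1275,0.225],[0,0,-0.288],0]]'

```text
time_s: 1.35
position: [0.423, -0.3052, 0.049]
orientation: [-3.139, -0.002, 1.553]
wrist_force: [0.6, 0.7, 0.5]
width: 0.0855
grasp_force: 0.0
```

Run:
```python
from workcell import *
from fit import *
s=sensors.sense(); print(s["joints"].round(2),s["position"].round(4),s["orientation"].round(3))
import go; print(go.at("corner_plate",-25,-1,1.5708,.006))
o=[]
for n,r in(("side",None),("top",None)):
    p,d=read_camera(n); m=camera_model(n); u=proj(m,np.array([s["position"]]))[0]; print(n,u.round(1))
    x,y=[int(a) for a in u]; x0=max(0,x-50);y0=max(0,y-50); c=cv2.resize(p[y0:y0+100,x0:x0+100],(400,400),interpolation=cv2.INTER_CUBIC)
    cv2.drawMarker(c,(int((u[0]-x0+.5)*4),int((u[1]-y0+.5)*4)),(255,0,255),0,14); o.append(c)
cv2.imwrite("pics/a1.png",np.hstack(o))
```

```text
[-0.63  0.03 -0.23  1.31 -0.    0.96] [ 0.423  -0.3052  0.049 ] [-3.139e+00 -2.000e-03  1.553e+00]
(array([ 0. ,  1.6, 43. ]), array([-0.003, -0.002, -0.004]))
side [369.6 167.8]
top [450.  232.2]
```

View pics/a1.png

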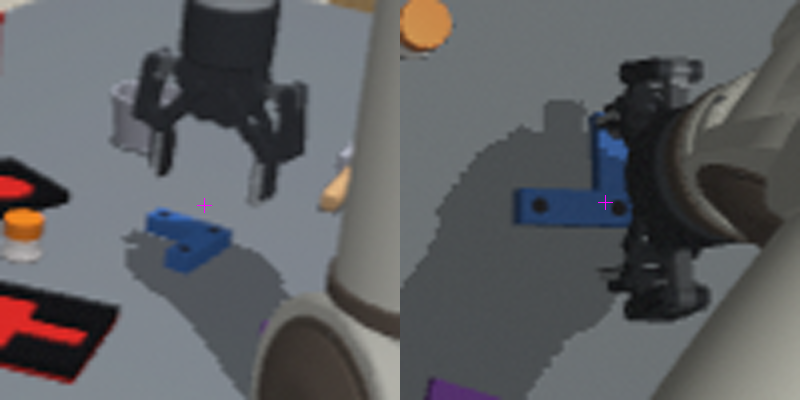

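The side view shows the open fingertips straddling the blue leg, with the tip midpoint about 1.5 px from the predicted spot. That supports the mean poses, so I'll descend and grip.

To row units: 43 mm / 800 = 0.0538, 1.5 mm / 800 = 0.0019.

Emit:
jog_arm --commands '[[[0,0.0019,0.025],[0,0,0],0],[[0,0.0019,0.0538],[0,0,0],0],[[0,0.0019,0.0538],[0,0,0],0],[[0,0.0019,0.0538],[0,0,0],1],[[0,0.0019,0.0538],[0,0,0],1],[[0,0.0019,0.0538],[0,0,0],1],[[0,0.0019,0.0538],[0,0,0],1],[[0,0.0019,0.0538],[0,0,0],1],[[0,0.0019,0.0538],[0,0,0],1],[[0,0.0019,0.0538],[0,0,0],1]]' --squeeze 50

```text
time_s: 2.7
position: [0.4266, -0.3058, 0.0097]
orientation: [3.14, 0.001, 1.557]
wrist_force: [-1.7, 2.7, 9.2]
width: 0.02
grasp_force: 50.0
```

To row units: -80 mm / 800 = -0.1, -50 mm / 800 = -0.0625.

Emit:
jog_arm --commands '[[[0,0,0],[0,0,0],1],[[0,0,0],[0,0,0],1],[[0,0,-0.0188],[0,0,0],1],[[0,0,-0.0625],[0,0,0],1],[[0,0,-0.1],[0,0,0],1],[[0,0,-0.1],[0,0,0],1]]'

```text
time_s: 3.45
position: [0.4271, -0.3063, 0.0911]
orientation: [3.138, 0.003, 1.557]
wrist_force: [-0.3, -0.3, -1.7]
width: 0.0203
grasp_force: 50.6
```

```bash
cat > look.py <<'E'
import sys
from fit import *
name=sys.argv[1]; s=sensors.sense(); o=[]
X=np.array([float(a) for a in sys.argv[2].split(",")]) if len(sys.argv)>2 else s["position"]
for n in("side","top"):
    p,d=read_camera(n); np.savez(f"{n}_l.npz",p=p,d=d); m=camera_model(n); x,y=[int(a) for a in proj(m,X[None])[0]]; x0=max(0,x-50);y0=max(0,y-50)
    o.append(cv2.resize(p[y0:y0+100,x0:x0+100],(400,400),interpolation=cv2.INTER_CUBIC))
cv2.imwrite(f"pics/{name}.png",np.hstack(o))
E
python3 look.py a2; python3 go.py corner_tray,-25,-1,1.5708,.09 corner_tray,-25,-1,1.5708,.012
```

```text
corner_tray,-25,-1,1.5708,.09 [412.7 170.7  -2.2] [-0.    -0.     0.016]
corner_tray,-25,-1,1.5708,.012 [412.7 170.8  75.8] [-0.    -0.     0.016]
```

View pics/a2.png

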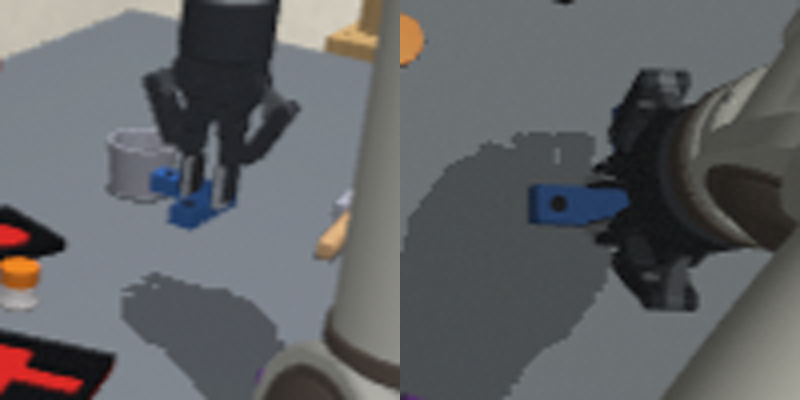

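The plate is held level in the fingers (side crop at about 200,195). I'll carry it to the corner tray.

To row units: 412.5 mm / 800 = 0.5156, 171 mm / 800 = 0.2138, 0.016 rad / 4 = 0.004.

Emit:
jog_arm --commands '[[[0.5156,0.2138,0],[0,0,0.004],1],[[0.5156,0.2138,0],[0,0,0.004],1],[[0.5156,0.2138,0],[0,0,0.004],1],[[0.5156,0.2138,0],[0,0,0.004],1],[[0.5156,0.2138,0],[0,0,0.004],1],[[0.5156,0.2138,0],[0,0,0.004],1],[[0.5156,0.2138,0],[0,0,0.004],1],[[0.5156,0.2138,0],[0,0,0.004],1],[[0.5156,0.2138,0.0375],[0,0,0.004],1],[[0.5156,0.2138,0.05],[0,0,0.004],1]]'

```text
time_s: 4.8
position: [0.601, 0.1039, 0.0451]
orientation: [-3.137, 0.001, 1.541]
wrist_force: [-0.2, -0.4, -2.2]
width: 0.0204
grasp_force: 50.7
```

To row units: 10 mm / 800 = 0.0125.

Emit:
jog_arm --commands '[[[0,0,0.0125],[0,0,0],1],[[0,0,0.0125],[0,0,0],1]]'

```text
time_s: 5.05
position: [0.6025, 0.104, 0.0378]
orientation: [-3.141, 0.0, 1.54]
wrist_force: [-0.0, -0.8, -1.1]
width: 0.02
grasp_force: 50.7
```

```bash
python3 look.py a3; python3 go.py corner_tray,-25,-1,1.5708,.015
```

```text
corner_tray,-25,-1,1.5708,.015 [ 0.4 -0.7 24. ] [ 0.001 -0.    -0.   ]
```

View pics/a3.png

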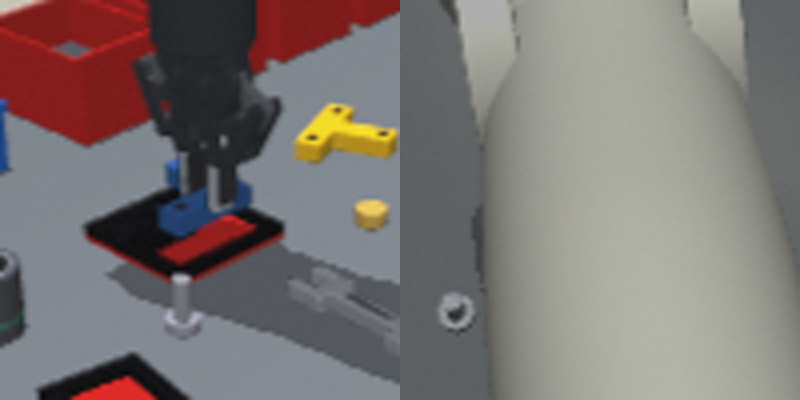

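```bash
cat > chk.py <<'E'
# side-view pose of the held blue/yellow part at underside height zb, against the tray as seen by the same camera
import sys
from fit import *
import fit
col,poly,zb,p0=sys.argv[1],sys.argv[2],float(sys.argv[3]),[float(a) for a in sys.argv[4].split(",")]
m=camera_model("side"); p=np.load("side_l.npz")["p"]
mk={"b":((100,100,40),(130,255,255)),"y":((20,100,60),(35,255,255))}[col]
msk=hsvmask(p,*mk); k=np.zeros(msk.shape,np.uint8); u=proj(m,np.array([[p0[0],p0[1],zb]]))[0]; cv2.circle(k,tuple(int(a) for a in u),30,1,-1); msk=up(msk&(k>0))
m2=dict(m); m2["t"]=m["t"]+m["R"]@np.array([0,0,zb])
f,s=fit.fit(lambda q:(lambda a:(a&msk).sum()/msk.sum()-.3*(a&~msk&1).sum()/msk.sum())(prism(m2,eval(poly),.016,q)),p0,[p0[2]]); print(f.round(4),s)
E
python3 chk.py b "L(0)" 0.028 .627,.104,-.03
python3 - <<'E'
from fit import *
m=camera_model("side"); p=np.load("side0.npz")["p"]
red=hsvmask(p,(0,120,60),(8,255,255))|hsvmask(p,(172,120,60),(179,255,255))
for n,b,p0 in(("corner",L(7),(.6275,.103,-.03)),("tee",T(7),(.449,-.094,.28)),("socket",[circ(33)],(.627,-.298,0))):
    u=proj(m,np.array([[p0[0],p0[1],.004]]))[0]
    # foam surface is the only thing cut at the mouth: keep red inside the dilated predicted mouth, clear of the red rim and bins
    a=rend(m,b,.012,p0,1); k=cv2.dilate(a,np.ones((7,7))); mk=up(red&(k>0))
    print(n,fit(lambda q:iou(rend(m,b,.004,q)&rend(m,b,.012,q),mk),p0,[p0[2]]))
E
```

```text
[ 0.6282  0.1035 -0.0728] 0.7144886363636365
corner (array([ 0.62540976,  0.10297087, -0.0391767 ]), np.float64(0.8002659574468085))
tee (array([ 0.44749774, -0.09207042,  0.27326978]), np.float64(0.8139154160982265))
socket (array([ 0.6270071 , -0.29805753,  0.14759926]), np.float64(0.7906316536550745))
```

The held plate matches the tray to about 3 mm in the side view, so I'll lower it and release.

To row units: 22 mm / 800 = 0.0275, 12 mm / 800 = 0.015.

Emit:
jog_arm --commands '[[[0,-0.0013,0.015],[0,0,0],1],[[0,-0.0013,0.0275],[0,0,0],1],[[0,-0.0013,0.0275],[0,0,0],1],[[0,-0.0013,0.0275],[0,0,0],1]]'

```text
time_s: 5.65
position: [0.6019, 0.1046, 0.0163]
orientation: [-3.142, 0.0, 1.541]
wrist_force: [-0.6, -0.2, -0.9]
width: 0.02
grasp_force: 50.7
```

Now release it, wait, then lift.

To row units: -80 mm / 800 = -0.1, -60 mm / 800 = -0.075.

Emit:
jog_arm --commands '[[[0,0,0],[0,0,0],0.55],[[0,0,0],[0,0,0],0.55],[[0,0,0],[0,0,0],0.55],[[0,0,0],[0,0,0],0.3],[[0,0,-0.025],[0,0,0],0],[[0,0,-0.075],[0,0,0],0],[[0,0,-0.1],[0,0,0],0]]'

```text
time_s: 6.52
position: [0.6029, 0.1048, 0.1003]
orientation: [3.138, -0.001, 1.541]
wrist_force: [-0.3, 0.6, -0.9]
width: 0.0853
grasp_force: 0.0
```

```bash
python3 go.py spanner,0,0,3.14159,.09 spanner,0,0,3.14159,.005; python3 look.py a4 .6275,.105,.02
```

```text
spanner,0,0,3.14159,.09 [  -3.  -156.6    9.7] [ 0.004  0.002 -1.501]
spanner,0,0,3.14159,.005 [  -3.1 -156.9   94.7] [ 0.004  0.002 -1.501]
```

View pics/a4.png

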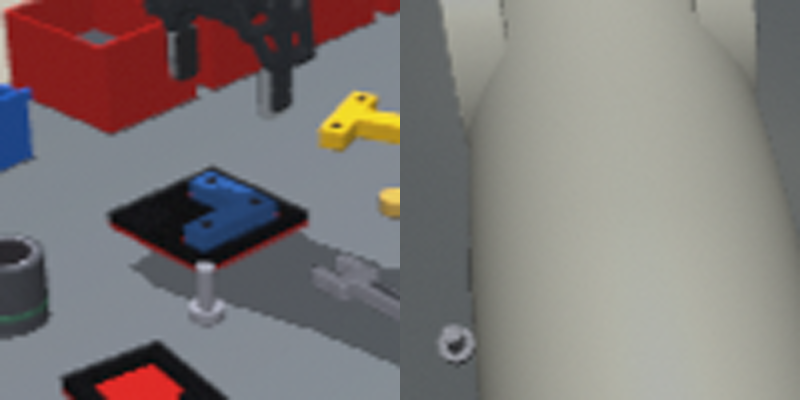

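The blue plate looks seated flat in its tray (side crop at 230,210). Spanner next.

To row units: -157 mm / 800 = -0.1963, 50 mm / 800 = 0.0625, -1.501 rad / 4 = -0.3753.

Emit:
jog_arm --commands '[[[-0.0038,-0.1963,0],[0,0,-0.3753],0],[[-0.0038,-0.1963,0],[0,0,-0.3753],0],[[-0.0038,-0.1963,0],[0,0,-0.3753],0],[[-0.0038,-0.1963,0],[0,0,-0.3753],0],[[-0.0038,-0.1963,0],[0,0,-0.3753],0],[[-0.0038,-0.1963,0],[0,0,-0.3753],0],[[-0.0038,-0.1963,0.0125],[0,0,-0.3753],0],[[-0.0038,-0.1963,0.0313],[0,0,-0.3753],0.3],[[-0.0038,-0.1963,0.05],[0,0,-0.3753],0.3],[[-0.0038,-0.1963,0.0625],[0,0,-0.3753],0.3]]'

```text
time_s: 7.88
position: [0.4444, 0.1062, 0.0451]
orientation: [-3.141, -0.001, 3.038]
wrist_force: [0.9, -0.1, 0.2]
width: 0.0595
grasp_force: 0.0
```

Emit:
jog_arm --commands '[[[0,0,0],[0,0,0],0.3],[[0,0,0],[0,0,0],0.3]]'

```text
time_s: 8.12
position: [0.4451, 0.1064, 0.0467]
orientation: [3.141, 0.0, 3.041]
wrist_force: [-0.4, -0.4, -0.1]
width: 0.0598
grasp_force: 0.0
```

```bash
python3 go.py spanner,0,0,3.14159,.006; python3 -c "
from workcell import *
print(sensors.sense()['joints'].round(2))"
```

```text
spanner,0,0,3.14159,.006 [-1.2  0.2 40.7] [ 0.     0.    -0.001]
[ 0.23 -0.13 -0.39  1.31  0.    0.34]
```

To row units: 41 mm / 800 = 0.0513, 25 mm / 800 = 0.0313.

Emit:
jog_arm --commands '[[[-0.0013,0,0.0313],[0,0,0],0.3],[[-0.0013,0,0.0513],[0,0,0],0.3],[[-0.0013,0,0.0513],[0,0,0],0.3],[[-0.0013,0,0.0513],[0,0,0],1],[[-0.0013,0,0.0513],[0,0,0],1],[[-0.0013,0,0.0513],[0,0,0],1],[[-0.0013,0,0.0513],[0,0,0],1],[[-0.0013,0,0.0513],[0,0,0],1],[[-0.0013,0,0.0513],[0,0,0],1]]'

```text
time_s: 9.25
position: [0.4464, 0.1065, 0.0062]
orientation: [3.141, 0.001, 3.042]
wrist_force: [-0.1, 1.1, 5.9]
width: 0.0124
grasp_force: 49.9
```

To row units: -80 mm / 800 = -0.1, -50 mm / 800 = -0.0625.

Emit:
jog_arm --commands '[[[0,0,0],[0,0,0],1],[[0,0,-0.0188],[0,0,0],1],[[0,0,-0.0625],[0,0,0],1],[[0,0,-0.1],[0,0,0],1],[[0,0,-0.1],[0,0,0],1]]'

```text
time_s: 9.88
position: [0.4472, 0.1065, 0.088]
orientation: [3.14, 0.004, 3.042]
wrist_force: [0.7, -0.6, -2.1]
width: 0.0123
grasp_force: 49.1
```

```bash
python3 go.py spanner_tray,0,0,3.14159,.045 spanner_tray,0,0,3.14159,.015;python3 look.py a5
```

```text
spanner_tray,0,0,3.14159,.045 [ 14.5 196.   43.2] [0.002 0.004 0.111]
spanner_tray,0,0,3.14159,.015 [ 14.6 196.   73.2] [0.002 0.004 0.111]
```

View pics/a5.png

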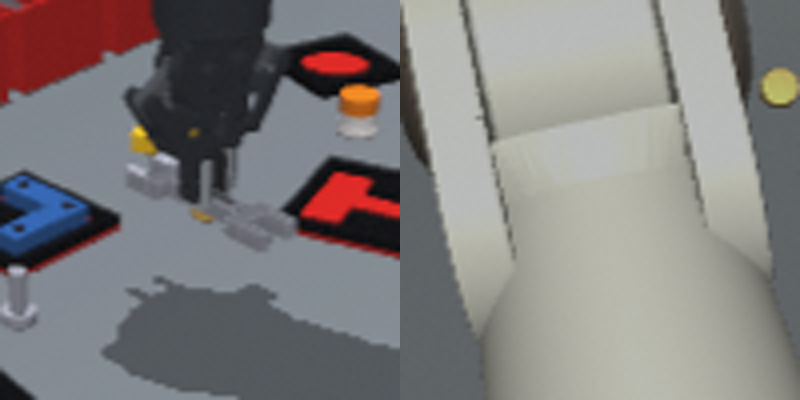

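The spanner is held level. Carry it to its tray.

To row units: 196 mm / 800 = 0.245, 14.5 mm / 800 = 0.0181, 0.111 rad / 4 = 0.0278.

Emit:
jog_arm --commands '[[[0.0181,0.245,0],[0,0,0.0278],1],[[0.0181,0.245,0],[0,0,0.0278],1],[[0.0181,0.245,0],[0,0,0.0278],1],[[0.0181,0.245,0.0125],[0,0,0.0278],1],[[0.0181,0.245,0.0375],[0,0,0.0278],1],[[0.0181,0.245,0.0563],[0,0,0.0278],1],[[0.0181,0.245,0.0625],[0,0,0.0278],1],[[0.0181,0.245,0.0625],[0,0,0.0278],1]]'

```text
time_s: 10.98
position: [0.4509, 0.3021, 0.0351]
orientation: [-3.141, -0.0, 2.93]
wrist_force: [-0.6, 0.1, -1.0]
width: 0.0121
grasp_force: 49.5
```

```bash
python3 go.py spanner_tray,0,0,3.14159,.013;python3 look.py a6
```

```text
spanner_tray,0,0,3.14159,.013 [-1.4  1.2 22.1] [-0.    -0.    -0.001]
```

View pics/a6.png

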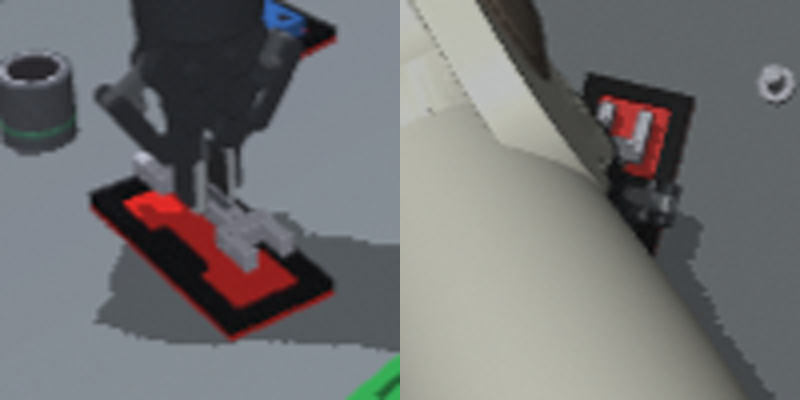

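The spanner lies in line over its cavity in both views. Lower to about 2 mm above the floor and release.

To row units: 22 mm / 800 = 0.0275, 12 mm / 800 = 0.015.

Emit:
jog_arm --commands '[[[-0.0013,0.0013,0.015],[0,0,0],1],[[-0.0013,0.0013,0.0275],[0,0,0],1],[[-0.0013,0.0013,0.0275],[0,0,0],1],[[-0.0013,0.0013,0.0275],[0,0,0],1]]'

```text
time_s: 11.58
position: [0.4519, 0.3035, 0.0126]
orientation: [-3.141, -0.001, 2.931]
wrist_force: [-0.1, -0.3, -2.4]
width: 0.0123
grasp_force: 50.8
```

To row units: -100 mm / 800 = -0.125, -70 mm / 800 = -0.0875.

Emit:
jog_arm --commands '[[[0,0,0],[0,0,0],0.6],[[0,0,0],[0,0,0],0.6],[[0,0,0],[0,0,0],0.6],[[0,0,-0.0063],[0,0,0],0.3],[[0,0,-0.0375],[0,0,0],0],[[0,0,-0.0875],[0,0,0],0],[[0,0,-0.125],[0,0,0],0],[[0,0,-0.125],[0,0,0],0]]'

```text
time_s: 12.58
position: [0.4533, 0.3042, 0.1163]
orientation: [3.138, 0.003, 2.931]
wrist_force: [-0.4, 0.2, 0.5]
width: 0.0856
grasp_force: 0.0
```

```bash
python3 go.py socket,0,0,2.9,.11 socket,0,0,2.9,.012; python3 look.py a7 .4525,.303,.02
```

```text
socket,0,0,2.9,.11 [-184.7   18.3    7. ] [0.003 0.003 0.031]
socket,0,0,2.9,.012 [-184.4   18.   105. ] [0.003 0.003 0.031]
```

View pics/a7.png

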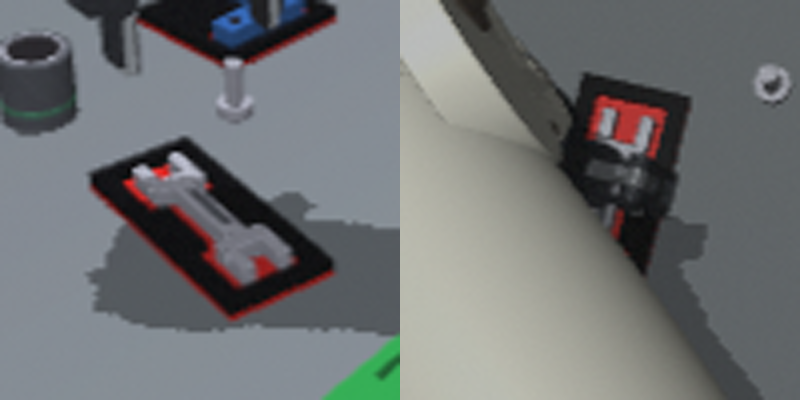

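The spanner is seated. Now the socket.

To row units: -184.5 mm / 800 = -0.2306, 50 mm / 800 = 0.0625, 0.031 rad / 4 = 0.0078.

Emit:
jog_arm --commands '[[[-0.2306,0.0225,0],[0,0,0.0078],0],[[-0.2306,0.0225,0],[0,0,0.0078],0],[[-0.2306,0.0225,0],[0,0,0.0078],0],[[-0.2306,0.0225,0],[0,0,0.0078],0],[[-0.2306,0.0225,0.0125],[0,0,0.0078],0],[[-0.2306,0.0225,0.05],[0,0,0.0078],0],[[-0.2306,0.0225,0.0625],[0,0,0.0078],0],[[-0.2306,0.0225,0.0625],[0,0,0.0078],0]]'

```text
time_s: 13.68
position: [0.6351, 0.2826, 0.0631]
orientation: [-3.141, -0.001, 2.901]
wrist_force: [0.6, -0.6, 0.8]
width: 0.0856
grasp_force: 0.0
```

```bash
python3 go.py socket,0,0,2.9,.013
```

```text
socket,0,0,2.9,.013 [-2.5  1.5 50.1] [-0.001 -0.001  0.001]
```

To row units: 50 mm / 800 = 0.0625, 40 mm / 800 = 0.05.

Emit:
jog_arm --commands '[[[-0.0025,0.0013,0.025],[0,0,0],0],[[-0.0025,0.0013,0.05],[0,0,0],0],[[-0.0025,0.0013,0.0625],[0,0,0],0],[[-0.0025,0.0013,0.0625],[0,0,0],0],[[-0.0025,0.0013,0.0625],[0,0,0],1],[[-0.0025,0.0013,0.0625],[0,0,0],1],[[-0.0025,0.0013,0.0625],[0,0,0],1],[[-0.0025,0.0013,0.0625],[0,0,0],1],[[-0.0025,0.0013,0.0625],[0,0,0],1],[[-0.0025,0.0013,0.0625],[0,0,0],1]]'

```text
time_s: 14.92
position: [0.6393, 0.2835, 0.0148]
orientation: [3.14, 0.002, 2.9]
wrist_force: [-1.0, 2.3, 6.9]
width: 0.0508
grasp_force: 53.3
```

To row units: -90 mm / 800 = -0.1125, -50 mm / 800 = -0.0625.

Emit:
jog_arm --commands '[[[0,0,0],[0,0,0],1],[[0,0,-0.0188],[0,0,0],1],[[0,0,-0.0625],[0,0,0],1],[[0,0,-0.1125],[0,0,0],1],[[0,0,-0.1125],[0,0,0],1]]'

```text
time_s: 15.55
position: [0.6399, 0.2834, 0.1075]
orientation: [3.138, 0.005, 2.9]
wrist_force: [-0.3, -1.0, -3.8]
width: 0.0504
grasp_force: 53.2
```

```bash
python3 go.py socket_tray,0,0,2.9,.1
python3 - <<'E'
from fit import *
# socket in the fingers: centre seen by the side camera
s=sensors.sense(); print(s["joints"].round(2))
p,d=read_camera("side"); m=camera_model("side"); X=cloud(m,d); g=hsvmask(p,(50,60,20),(90,255,255))&(np.hypot(X[...,0]-s["position"][0],X[...,1]-s["position"][1])<.06)
print(g.sum(),X[g].mean(0),X[g].min(0),X[g].max(0),s["position"])
E
```

```text
socket_tray,0,0,2.9,.1 [-126.2 -565.4    6.2] [ 0.003  0.005 -0.   ]
[ 0.42  0.44  0.36  1.49 -0.    0.66]
32 [0.61912119 0.29384788 0.10729439] [0.61026365 0.26936166 0.10301883] [0.63920393 0.30813525 0.11160299] [0.63992677 0.28344251 0.10750151]
```

The socket is held upright. Carry it to its tray at the same height.

To row units: -565 mm / 800 = -0.7063, -126 mm / 800 = -0.1575.

Emit:
jog_arm --commands '[[[-0.1575,-0.7063,0],[0,0,0],1],[[-0.1575,-0.7063,0],[0,0,0],1],[[-0.1575,-0.7063,0],[0,0,0],1],[[-0.1575,-0.7063,0],[0,0,0],1],[[-0.1575,-0.7063,0],[0,0,0],1],[[-0.1575,-0.7063,0],[0,0,0],1],[[-0.1575,-0.7063,0],[0,0,0],1],[[-0.1575,-0.7063,0],[0,0,0],1],[[-0.1575,-0.7063,0],[0,0,0],1],[[-0.1575,-0.7063,0],[0,0,0],1]]'

```text
time_s: 16.85
position: [0.6237, -0.2993, 0.1005]
orientation: [3.142, -0.004, 2.896]
wrist_force: [-0.1, 1.2, -4.0]
width: 0.0509
grasp_force: 53.9
```

```bash
python3 go.py socket_tray,0,0,2.9,.05
```

```text
socket_tray,0,0,2.9,.05 [-2.5  4.3 50.5] [ 0.    -0.004 -0.004]
```

To row units: 50 mm / 800 = 0.0625, 20 mm / 800 = 0.025.

Emit:
jog_arm --commands '[[[0,0,0.025],[0,0,0],1],[[0,0,0.0625],[0,0,0],1],[[0,0,0.0625],[0,0,0],1],[[0,0,0.0625],[0,0,0],1]]'

```text
time_s: 17.35
position: [0.6256, -0.2953, 0.0536]
orientation: [3.141, -0.0, 2.9]
wrist_force: [-0.2, -0.4, -4.3]
width: 0.0505
grasp_force: 54.0
```

```bash
python3 go.py socket_tray,0,0,2.9,.020; python3 look.py a8
```

```text
socket_tray,0,0,2.9,.020 [-1.5 -0.  33.6] [ 0. -0.  0.]
```

View pics/a8.png

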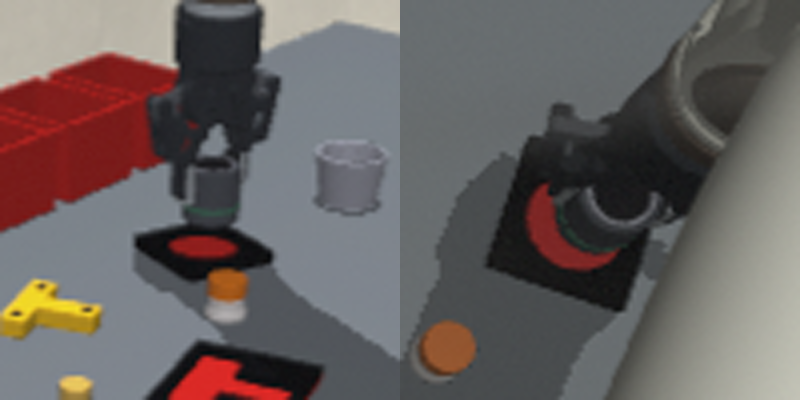

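In the side crop the socket axis looks about 2 px right of the cavity centre (213 against 203 at 4x). I'll measure it.

Run:
```python
from fit import *
T0=np.array([.627,-.2957]); s=sensors.sense()["position"]
for c in("side","top"):
    p=np.load(c+"_l.npz")["p"]; m=camera_model(c); hsv=cv2.cvtColor(p,cv2.COLOR_BGR2HSV)
    u=proj(m,np.array([[*s[:2],.045]]))[0]; yy,xx=np.mgrid[:420,:560]; near=np.hypot(xx-u[0],yy-u[1])<26
    red=(hsvmask(p,(0,120,60),(8,255,255))|hsvmask(p,(172,120,60),(179,255,255)))&near
    n,l,st,_=cv2.connectedComponentsWithStats(red.astype(np.uint8)); i=1+np.argmax(st[1:,4]); print(c,"red",st[i])
    g=hsvmask(p,(45,70,25),(95,255,255))&near; y,x=np.nonzero(g); print(" green cols",x.min(),x.max(),"rows",y.min(),y.max(),g.sum())
    # predicted column/row extents for socket band at TCP xy (foot z .039+.008) and cavity at nominal
    a=proj(m,world(circ(26),.047,[*s[:2],0])); b=proj(m,world(circ(33),.008,[*T0,0]))
    print(" pred band",a.min(0).round(1),a.max(0).round(1),"cav",b.min(0).round(1),b.max(0).round(1))
```

```text
side red [294 133  15  16 104]
 green cols 315 326 rows 154 155 12
 pred band [311.4 151.1] [325.8 156.5] cav [308.8 160.2] [326.9 167.4]
top red [424 147  24  22 186]
 green cols 433 449 rows 155 162 6
 pred band [432.4 142. ] [453.3 161.9] cav [424.9 143.7] [450.4 168.1]
```

Run:
```python
from fit import *
p=np.load("side_l.npz")["p"]
red=(hsvmask(p,(0,120,60),(8,255,255))|hsvmask(p,(172,120,60),(179,255,255)))
n,l,st,_=cv2.connectedComponentsWithStats(red.astype(np.uint8))
for t in st[1:]:
    if 290<t[0]<335 and 155<t[1]<175: print(t)
# socket columns by brightness profile
print(p[158:162,300:335].max(2)); print(p[151:156,303:335].max(2))
```

```text
[310 161  17   6  83]
[[138 139 141 139 139 140 140 139 140 125 102  92  76  62  46  28  33  37
   43  53  55  55  48  45  42  68 120 139 141 141 141 142 140 141 141]
 [140 140 140 140 140 113  93  81  66  55  43  36  26  21  19  17  19  19
   23  25  28  28  26  21  21  35  55  82 126 141 140 141 141 141 141]
 [140 112  93  75  63  49  38  31  21  20  15  16  17  18  17  19  18  18
   17  17  19  16  18  16  15  14  17  32  63 102 132 141 140 141 141]
 [141  94  38  28  22  22  17  18  17  16  16  17  61  75  95 123 133 134
  133 133 116 105  73  44  29  16  18  19  23  42  66 102 132 140 140]]
[[139 139 140 138 139 139 139 134 108  69  46  82 115  89  61  65  64  65
   64  65  64  63  61  58  67 122 141 141 141 140 142 141]
 [139 139 139 139 139 139 139 139 132 120 110 110 120  89  61  64  64  65
   65  63  63  64  61  57  71 123 141 141 141 140 141 141]
 [139 138 139 139 139 139 139 138 139 137 104  89  81  65  62  64  66  66
   65  65  63  62  60  59  77 123 141 141 141 141 141 142]
 [138 138 138 139 138 139 139 140 139 140  98  63  70  78  78  73  72  68
   66  71  70  70  75  70  80 126 141 141 140 141 141 140]
 [139 139 138 139 139 139 140 140 140 140  97  54  59  63  67  75  80  80
   80  80  76  70  66  57  99 133 141 141 141 140 142 141]]
```

The offset is about 3 mm. I'll correct it while lowering.

To row units: 33 mm / 800 = 0.0413, 2.3 mm / 800 = 0.0029.

Emit:
jog_arm --commands '[[[-0.0031,0.0029,0.0125],[0,0,0],1],[[-0.0031,0.0029,0.0275],[0,0,0],1],[[-0.0031,0.0029,0.0375],[0,0,0],1],[[-0.0031,0.0029,0.0413],[0,0,0],1],[[-0.0031,0.0029,0.0413],[0,0,0],1]]'

```text
time_s: 18.08
position: [0.6284, -0.2941, 0.02]
orientation: [3.142, -0.0, 2.9]
wrist_force: [1.3, -0.4, -4.0]
width: 0.0507
grasp_force: 54.0
```

Emit:
jog_arm --commands '[[[0,0,0],[0,0,0],0.2],[[0,0,0],[0,0,0],0],[[0,0,0],[0,0,0],0],[[0,0,0],[0,0,0],0],[[0,0,-0.025],[0,0,0],0],[[0,0,-0.075],[0,0,0],0],[[0,0,-0.125],[0,0,0],0],[[0,0,-0.125],[0,0,0],0]]'

```text
time_s: 19.08
position: [0.6303, -0.2949, 0.1263]
orientation: [-3.14, 0.008, 2.9]
wrist_force: [0.3, -0.2, 0.7]
width: 0.0853
grasp_force: 0.0
```

```bash
python3 go.py tee_plate,-3,0,3.14159,.06
```

```text
tee_plate,-3,0,3.14159,.06 [ 43.9 189.3  65.7] [-0.004  0.007 -0.597]
```

To row units: 189 mm / 800 = 0.2363, 62 mm / 800 = 0.0775, -0.597 rad / 4 = -0.1493.

Emit:
jog_arm --commands '[[[0.055,0.2363,0],[0,0,-0.1493],0],[[0.055,0.2363,0],[0,0,-0.1493],0],[[0.055,0.2363,0],[0,0,-0.1493],0],[[0.055,0.2363,0.025],[0,0,-0.1493],0.3],[[0.055,0.2363,0.05],[0,0,-0.1493],0.3],[[0.055,0.2363,0.0775],[0,0,-0.1493],0.3],[[0.055,0.2363,0.0775],[0,0,-0.1493],0.3],[[0.055,0.2363,0.0775],[0,0,-0.1493],0.3]]'

```text
time_s: 20.08
position: [0.6314, -0.1002, 0.0594]
orientation: [-3.141, 0.001, -2.787]
wrist_force: [-0.0, -0.3, 0.3]
width: 0.0596
grasp_force: 0.0
```

```bash
python3 go.py tee_plate,-3,0,3.14159,.008
python3 - <<'E'
from fit import *
s=sensors.sense(); print(s["joints"].round(2))
# socket and jar check
for c in("side",):
    p,d=read_camera(c); m=camera_model(c); X=cloud(m,d)
    for n,q,r in(("socket",(.628,-.295),.035),("jar",(.534,-.204),.03)):
        k=(np.hypot(X[...,0]-q[0],X[...,1]-q[1])<r)&(X[...,2]>.025); print(n,k.sum(),np.percentile(X[k][:,2],98).round(4),X[k].mean(0).round(4))
    d0=np.load("side0.npz"); X0=cloud(m,d0["d"]); k=(np.hypot(X0[...,0]-.534,X0[...,1]+.204)<.03)&(X0[...,2]>.025); print("jar0",k.sum(),X0[k].mean(0).round(4))
E
```

```text
tee_plate,-3,0,3.14159,.008 [-1.6 -1.3 51.4] [-0.     0.001  0.   ]
[-0.16  0.3   0.09  1.36  0.   -0.51]
socket 171 0.0587 [ 0.6165 -0.283   0.0457]
jar 65 0.0396 [ 0.5326 -0.1998  0.0344]
jar0 68 [ 0.5323 -0.199   0.0342]
```

The socket top reads about 0.055 once the bias is removed (0.054 expected), and the jar hasn't moved. Grip the tee.

To row units: 52 mm / 800 = 0.065, 40 mm / 800 = 0.05.

Emit:
jog_arm --commands '[[[-0.0019,-0.0013,0.025],[0,0,0],0.3],[[-0.0019,-0.0013,0.05],[0,0,0],0.3],[[-0.0019,-0.0013,0.065],[0,0,0],0.3],[[-0.0019,-0.0013,0.065],[0,0,0],0.3],[[-0.0019,-0.0013,0.065],[0,0,0],1],[[-0.0019,-0.0013,0.065],[0,0,0],1],[[-0.0019,-0.0013,0.065],[0,0,0],1],[[-0.0019,-0.0013,0.065],[0,0,0],1],[[-0.0019,-0.0013,0.065],[0,0,0],1],[[-0.0019,-0.0013,0.065],[0,0,0],1]]'

```text
time_s: 21.38
position: [0.6334, -0.1006, 0.0074]
orientation: [-3.141, 0.002, -2.786]
wrist_force: [-0.7, 0.9, 6.4]
width: 0.0205
grasp_force: 50.0
```

To row units: -80 mm / 800 = -0.1, -50 mm / 800 = -0.0625.

Emit:
jog_arm --commands '[[[0,0,0],[0,0,0],1],[[0,0,-0.0188],[0,0,0],1],[[0,0,-0.0625],[0,0,0],1],[[0,0,-0.1],[0,0,0],1],[[0,0,-0.1],[0,0,0],1]]' --squeeze 60

```text
time_s: 22.0
position: [0.6342, -0.1008, 0.0895]
orientation: [-3.139, 0.004, -2.786]
wrist_force: [0.7, 0.4, -2.4]
width: 0.0202
grasp_force: 59.3
```

```bash
python3 go.py tee_tray,-3,0,3.14159,.04; python3 look.py a9; python3 chk.py y "T(0)" .080 .637,-.103,.355
```

```text
tee_tray,-3,0,3.14159,.04 [174.5  73.8  48.6] [-0.002  0.004  0.075]
[ 0.6423 -0.109   0.4128] 0.8697733918128654
```

To row units: 174.5 mm / 800 = 0.2181, 74 mm / 800 = 0.0925, 0.075 rad / 4 = 0.0188.

Emit:
jog_arm --commands '[[[0.2181,0.0925,0],[0,0,0.0188],1],[[0.2181,0.0925,0],[0,0,0.0188],1],[[0.2181,0.0925,0],[0,0,0.0188],1],[[0.2181,0.0925,0.0188],[0,0,0.0188],1],[[0.2181,0.0925,0.0438],[0,0,0.0188],1],[[0.2181,0.0925,0.0625],[0,0,0.0188],1],[[0.2181,0.0925,0.0625],[0,0,0.0188],1],[[0.2181,0.0925,0.0625],[0,0,0.0188],1]]'

```text
time_s: 23.1
position: [0.4438, -0.0918, 0.0363]
orientation: [3.141, -0.0, -2.861]
wrist_force: [-0.7, 0.7, -2.0]
width: 0.0199
grasp_force: 59.2
```

```bash
python3 go.py tee_tray,-3,0,3.14159,.0135; python3 look.py a9;  python3 chk.py y "T(0)" .032 .449,-.094,.28
```

```text
tee_tray,-3,0,3.14159,.0135 [-1.2 -0.9 22.8] [ 0. -0.  0.]
[ 0.4434 -0.0881  0.3131] 0.8380083732057416
```

View pics/a9.png

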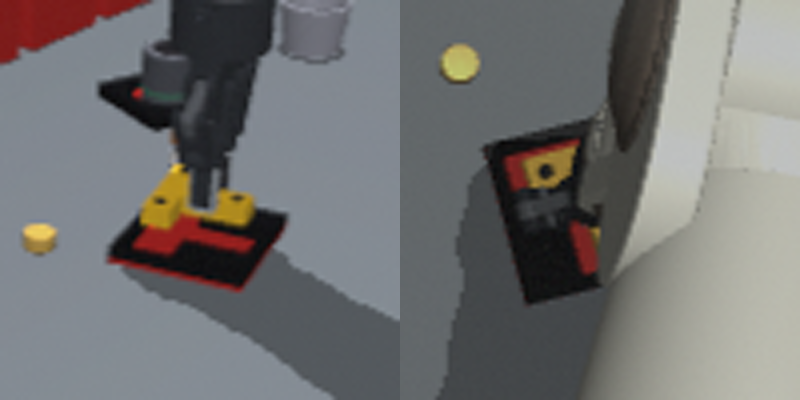

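The tee sits over its cavity. Once corrected for height, its side-view pose is within about 2 mm of the tray. Lower and release.

To row units: 22 mm / 800 = 0.0275, 20 mm / 800 = 0.025.

Emit:
jog_arm --commands '[[[-0.0013,-0.0013,0.0125],[0,0,0],1],[[-0.0013,-0.0013,0.025],[0,0,0],1],[[-0.0013,-0.0013,0.0275],[0,0,0],1],[[-0.0013,-0.0013,0.0275],[0,0,0],1]]'

```text
time_s: 23.7
position: [0.4445, -0.0925, 0.014]
orientation: [3.141, -0.0, -2.861]
wrist_force: [0.2, -0.4, -1.5]
width: 0.0204
grasp_force: 59.3
```

To row units: -150 mm / 800 = -0.1875, -100 mm / 800 = -0.125.

Emit:
jog_arm --commands '[[[0,0,0],[0,0,0],0.55],[[0,0,0],[0,0,0],0.55],[[0,0,0],[0,0,0],0.55],[[0,0,-0.0063],[0,0,0],0.3],[[0,0,-0.05],[0,0,0],0],[[0,0,-0.125],[0,0,0],0],[[0,0,-0.1875],[0,0,0],0],[[0,0,-0.1875],[0,0,0],0]]'

```text
time_s: 24.7
position: [0.4465, -0.0929, 0.1688]
orientation: [-3.138, 0.006, -2.861]
wrist_force: [0.5, -0.8, 0.1]
width: 0.0857
grasp_force: 0.0
```

```bash
python3 go.py socket,-430,-733,2.9,.231; python3 -c "
from workcell import *
print(sensors.sense()['joints'].round(2))"
```

```text
socket,-430,-733,2.9,.231 [ 327.6 -276.9  -63.3] [-0.002  0.007  0.522]
[-0.21 -0.16 -0.18  1.54  0.   -0.49]
```

To row units: 327 mm / 800 = 0.4088, -277 mm / 800 = -0.3463.

Emit:
jog_arm --commands '[[[0.4088,-0.3463,-0.075],[0,0,0],0],[[0.4088,-0.3463,-0.075],[0,0,0],0],[[0.4088,-0.3463,-0.075],[0,0,0],0],[[0.4088,-0.3463,-0.075],[0,0,0],0],[[0.4088,-0.3463,-0.075],[0,0,0],0],[[0.4088,-0.3463,-0.075],[0,0,0],0],[[0.4088,-0.3463,-0.075],[0,0,0],0],[[0.4088,-0.3463,-0.075],[0,0,0],0],[[0.4088,-0.3463,-0.075],[0,0,0],0],[[0.4088,-0.3463,-0.075],[0,0,0],0]]'

```text
time_s: 25.95
position: [0.2077, -0.4482, 0.2241]
orientation: [3.141, 0.0, -2.86]
wrist_force: [0.2, 0.4, -0.1]
width: 0.085
grasp_force: 0.0
```

Run:
```python
from fit import *
p,d=read_camera("top"); ps,ds=read_camera("side"); M={n:camera_model(n) for n in("top","side")}; X=cloud(M["top"],d)
tr=dict(corner=(.6265,.1081,-.03),tee=(.4471,-.0883,.269),spanner=(.4518,.306,-.211),socket=(.6259,-.2927,0))
for n,col,poly,h in(("corner",((100,100,40),(130,255,255)),L(0),.016),("tee",((20,100,60),(35,255,255)),T(0),.016),("spanner",None,SP,.014),("socket",None,[circ(26)],.05)):
    t=tr[n]; m=dict(M["top"]); m["t"]=m["t"]+m["R"]@np.array([0,0,.004])
    near=np.hypot(X[...,0]-t[0],X[...,1]-t[1])<.09
    if col: k=hsvmask(p,*col)&near
    elif n=="spanner": 
        hsv=cv2.cvtColor(p,cv2.COLOR_BGR2HSV); k=(hsv[...,1]<60)&(hsv[...,2]>90)&near&(X[...,2]>.012)
    else: k=(X[...,2]>.03)&near
    mk=up(k); f,s=fit(lambda q:iou(prism(m,poly,h,q),mk),t,[t[2]])
    z=X[k][:,2]; # plane tilt of the top face
    e=cv2.erode(k.astype(np.uint8),np.ones((2,2)))>0; A=X[e]; A=A[np.abs(A[:,2]-np.median(A[:,2]))<.004]; c=np.linalg.lstsq(np.c_[A[:,:2],np.ones(len(A))],A[:,2],rcond=None)[0]
    print(n,(f-t).round(4),round(s,2),"topz",np.median(z).round(4),"p95",np.percentile(z,95).round(4),"tilt",c[:2].round(3))
v=cv2.resize(p[110:290,160:480],(800,450),interpolation=cv2.INTER_CUBIC); cv2.imwrite("pics/end.png",v)
```

```text
corner [ 0.001  -0.0002  0.019 ] 0.74 topz 0.0193 p95 0.0225 tilt [-0.011 -0.013]
tee [-0.0001 -0.0026  0.0191] 0.86 topz 0.0191 p95 0.0225 tilt [-0.008  0.003]
spanner [-0.0017 -0.0008  0.0115] 0.62 topz 0.0178 p95 0.0208 tilt [-0.002 -0.009]
socket [-0.0013 -0.0004 -0.0853] 0.78 topz 0.0529 p95 0.0565 tilt [0.008 0.001]
```

View pics/end.png

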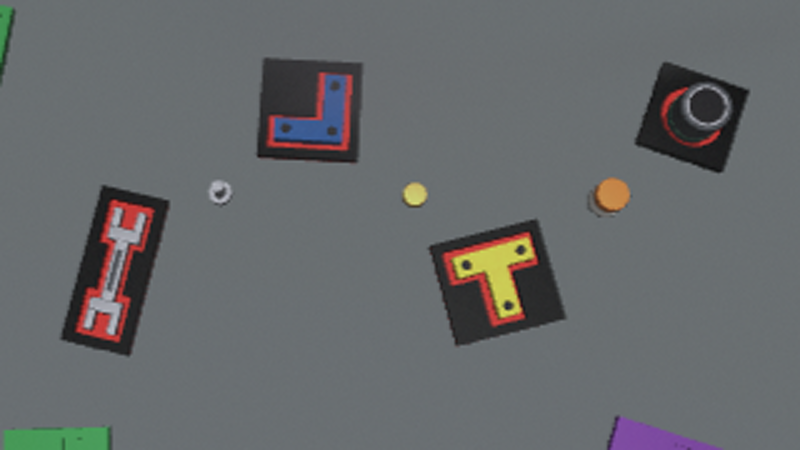

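All four parts are centred in their cavities within about 3 mm and flat. Their tops are at 18–19 mm (plates and spanner) and 53 mm (socket). The jar hasn't moved, so I'm handing in.

```bash
python3 -c "
from workcell import *
print(hand_in())"
```

```text
the job is handed in; nothing more can be done
None
```

The job is handed in: the last images before that showed all four parts flat in their own inserts within about 3 mm, the socket upright and the grease jar unmoved, at 26 s on the robot's clock; no verdict came back.

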